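Turn the sensor housing in its slide-jaw cradle and click the lock knob over

TASK

The sensor housing stands loose in the slide-jaw cradle with its brass sockets towards a jaw: turn it a quarter turn so that the sockets face out over the cradle's blue edge, and set it back down (do not drop it) flat on the bed between the two jaws. Then slide the jaw that carries the red knob until the housing is held snugly between both jaws, and only then turn the red knob clockwise until it clicks over its detent from the white dot to the yellow dot and stays there. Let go, and leave the things lying around where they are.

Things in the scene. Friction and masses are not known exactly. Their poses are not given: they have to be found in the camera images.
- cradle: The cradle, fixed to the bench: dark steel bed 130 (x) x 290 (y) x 20 mm high, blue strip along its +x edge. Origin at bench level; the bed spans x -65..65, y -110..180 mm; its top, where the housing stands, is at z = 20 mm. Axes: +x to the blue edge, +y from the fixed jaw to the sliding jaw, z up. Both jaws are grey-green, 70 mm wide, centred on x = 0, tops at z = 48 mm.
- fixed_face (a point): Centre of the fixed jaw's face, at x 0, y -50, z 34 mm in the cradle's frame, axes as the cradle's. The jaw is 35 mm long in y, behind this face.
- jaw (a joint): The sliding jaw (100 mm long in y, black face), which carries the red knob. Value in m, 0 = fully open, growing as it moves to the cradle's -y (towards the fixed jaw), at most 0.055; gap between the jaw faces = 0.088 - value. It slides with about 4 N of friction, stays where it is left, and can be pushed or pulled along by the knob.
- jaw_face (a point): Centre of the sliding jaw's face (the side towards the housing), 34 mm above the bench. Axes as the cradle's.
- knob (a joint): The red knob's turn about the vertical, rad, growing clockwise seen from above. An over-centre detent holds it against a stop at 0 (loose, white line by the white dot) or at 1.3 (locked, white line by the yellow dot). It takes about 0.16 N m to start it; the resistance falls to nothing at 0.65, the click-over point. Let go short of that it springs back to 0, past it it snaps on to 1.3.
- knob_grip (a point): On the knob's axis at grip height, 80 mm above the bench, 65 mm behind the sliding jaw's face (cradle +y). The knob is a red bar 42 mm long, 14 mm thick, on a black disc 46 mm across; bar top 10 mm above this point, disc top 24 mm below. Turns with the knob: x along the bar (white line at the -x end), y across its thickness; at knob 0 the axes are the cradle's.
- housing: The sensor housing: aluminium block 50 (x) x 40 (y) x 75 mm (z), 0.35 kg. Origin at the centre of its underside, z up. Its +x face carries two flush brass sockets; a blue strip on its top lies along that edge. At the start it stands on the bed, +x face towards the fixed jaw. Turned as asked, its x points along the cradle's +x and its 40 mm width lies between the jaws.
- sockets (a point): Centre of the housing's socket face: 25 mm along the housing's x from its axis, 50 mm above its underside.
- red_cap: Bystander, to be left alone: a red plastic cap, 42 mm across and 22 mm high, near the cradle's blue edge. Origin at its underside (centre).
- white_cap: Bystander, to be left alone: a white plastic cap, 42 mm across and 22 mm high, near the cradle's blue edge. Origin at its underside (centre).
- screwdriver: Bystander, to be left alone: a blue-handled screwdriver, 180 mm long, lying on the robot's side of the cradle. Origin at its underside (at its middle).
- tape_roll: Bystander, to be left alone: a yellow roll of tape, 90 mm across and 40 mm high. Origin at its underside (centre).
- bottle: Bystander, to be left alone: a white bottle with a red cap, 54 mm across and 130 mm high. Origin at its underside (centre).
- motor_ring: Bystander, to be left alone: a round aluminium housing with a black centre, 68 mm across and 45 mm high. Origin at its underside (centre).
- mug: Bystander, to be left alone: a white mug, 80 mm across and 95 mm high. Origin at its underside (centre).
Not all that is in view belongs to the job. Leave any orange or turquoise look-alike of the housing alone.

How it is judged:
On the way, in this order (a step that is already met when the one before it is completed fails the run):
1. the housing stands on the bed between the open jaws, let go, its sockets facing the blue edge (z of housing in the frame of cradle between 0.0175 and 0.0225 m and angle between housing's own z axis and vertical below 0.06 rad and x of sockets in the frame of cradle above 0.015 m and x of housing in the frame of cradle between -0.015 and 0.015 m and angle between the x axis of housing and the x axis of cradle, either way round below 0.3 rad and y of housing in the frame of cradle between -0.034 and 0.03 m and contact force between the fingers and housing below 0.1 N), for 0.2 s.
2. the sliding jaw is closed on the housing, the knob not yet turned over (z of housing in the frame of cradle between 0.0175 and 0.0225 m and angle between housing's own z axis and vertical below 0.06 rad and x of sockets in the frame of cradle above 0.015 m and x of housing in the frame of cradle between -0.015 and 0.015 m and angle between the x axis of housing and the x axis of cradle, either way round below 0.08 rad and y of housing in the frame of cradle between -0.034 and -0.026 m and value of joint jaw above 0.0455 m and value of joint knob below 0.6 rad), for 0.2 s.
3. the knob has clicked over into its locked detent (value of joint knob above 1.15 rad and value of joint jaw above 0.0455 m), for 0.2 s.
At the end, for the whole second after the job is handed in: Housing flat on the bed (2.5 mm, tilt < 0.06 rad), sockets facing the blue edge (0.08 rad), within 15 mm of the jaws' middle, against the fixed jaw; jaw gap < 42.5 mm; knob in its locked detent (> 1.15); all released and at rest; bystanders moved < 30 mm (all of step 3 and z of housing in the frame of cradle between 0.0175 and 0.0225 m and angle between housing's own z axis and vertical below 0.06 rad and x of sockets in the frame of cradle above 0.015 m and x of housing in the frame of cradle between -0.015 and 0.015 m and angle between the x axis of housing and the x axis of cradle, either way round below 0.08 rad and y of housing in the frame of cradle between -0.034 and -0.026 m and contact force between the fingers and housing below 0.1 N and linear speed of housing below 0.02 m/s); the robot touches nothing.
It fails at once if a bystander is moved by more than 30 mm (distance of any of red_cap, white_cap, screwdriver, tape_roll, bottle, motor_ring, mug from where it was at the start of the episode above 0.03 m).
It fails at once if the housing is dropped (falls freely by more than about 10 mm) (linear speed of housing above 0.45 m/s and contact force between the fingers and housing below 0.05 N).
It also fails if it takes over 48 s, if anything falls off the work surface, if the arm or the gripper's body presses on something with over 40 N, if the wrist force passes 120 N, or if a joint passes its speed limit or range.

ROBOT

A 6-joint arm with a two-finger parallel gripper is mounted at the origin on the work surface. World frame = base frame: x ahead of the robot, y to its left, z up, the work surface at z = 0. Lengths are in m, angles in rad, forces in N, time in s.
With the tool pointing down it reaches from about 0.375 to 0.9 m from the base axis. Payload 3.1 kg.
Tool frame: the origin (TCP) lies midway between the tips of the shut fingers; the grasp point (between the pads) lies 19 mm behind it; z points along the fingers, y is the line along which they close (so a half turn about z gives the same grasp; the last joint's range is limited). The gripper opens to 85 mm and grips with 20 to 120 N. Pads are 22 mm wide; open, the fingers measure 114 mm over their backs; the gripper's body (76 mm by 85 mm) begins 54 mm behind the grasp point. The pads swing forward as they close: fully open they stand 13 mm farther back than shut.
Start: joints at [-1.442, 0.527, 1.433, -0, 1.181, -0.178], TCP at [0.189, -0.596, 0.231] pointing down, gripper open.
Joint ranges: [-3.08, 3.08], [-0.75, 2.2], [0.22, 2.44], [-1.43, 4.57], [0, 2.65], [-2.85, 2.85]. Speed limits (rad/s): [2.79, 2.79, 3.14, 3.14, 3.14, 3.14].

INTERFACE

Orientations are given as a unit quaternion [x, y, z, w].
In Python, from station import manip gives the robot as it stands.
- The arm moves only by the tool step_arm, never from a script. Its argument "targets" is text: rows parted by semicolons, each of 4 numbers parted by spaces: the shift along the tool's x, y, z in mm, then the turn about the tool's z in degrees. A call has 1 to 12 rows; each row is the pose to reach, as a shift and turn from the pose commanded when the call began, along the tool's axes at that moment; what a row does not reach only later rows make up. A row lasts 1/10 s, in which the tool goes at most 50 mm and 8.59 degrees, less where a joint would pass 70% of its speed; a pose out of reach is approached as far as the arm can. A call with a gripper value outside its range is refused whole. "gripper" is the closure, from 0 (fully open) to 1 (shut), set as the call begins (left out, the last holds). The fingers move at their own pace and stop on an object; "squeeze" is the grip in N (left out, the last holds). Time passes only in rows, so rows that repeat a pose let the fingers close. It gives the time, the measured TCP pose, the force, the opening and the grip force at its end, in the units of the state.
- manip.sense(): the state, without advancing time (a new reading comes with each control period).
- manip.snapshot(name): name is "scene" or "top" or "wrist"; returns the picture (420x560x3 uint8, red, green, blue); there is no depth.
- manip.get_calibration(name): a dict with "fov_y" (degrees; the focal length in pixels is half the picture's height over the tangent of half this angle, whatever the lens; pixels are square), "cx", "cy" (the principal point, pixels), "extrinsics" (4x4, takes a point from camera to world coordinates); the wrist camera has in their place "tool_from_camera" (4x4, takes a point from camera to tool coordinates, whose origin is the TCP and whose axes are the flange's). Camera axes: x right, y down, z forward; pixel columns grow to the right and rows downward; lengths in m; the calibration is good to about 2 mm. A picture is of the moment at which its call begins: read the wrist's pose just before it. get_calibration takes no time and is no camera call.
- manip.sign_off(): hands the job in; it is judged then, once.
Trained networks look in the newest picture that a camera, given by its name, has taken for a name from the list of things; names that differ only in an ending like _2 or _b are one class to them, and where a whole thing is asked for, a point or a joint stands for the part that bears it (a point fixed in the world has none). Each returns a list of dicts, best first, with "p" (0 to 1); they miss things now and then, are a little off and sometimes report something else, mostly with a low value. They report only what shows in the picture. A call takes as long as a camera call. They do not tell look-alikes from the thing itself.
- manip.recognise(camera, query): "position" ([column, row] in pixels, amid what is visible of it).
- manip.masks_of(camera, query): "pixels" (420x560 bool, what is visible of it) and "position" ([column, row] in pixels, amid what is visible of it).
- manip.mark_of(camera, query): "position" ([column, row] in pixels: a listed point, or the origin of a listed thing).
The state is a dict: "t": time; "q": joint angles; "qd": joint speeds; "tau": joint torques, N m; "tcp_pos": TCP position; "tool_rot": TCP orientation; "force": force on the tool from outside, world axes, zero at the start; "ft_torque": the same for the moment, N m; "finger_gap": opening from 0.0 (shut) to 1.0 (fully open); "gripper_force": force on a finger pad.
Only numpy, scipy, OpenCV 4.12 (cv2) and the standard library are available. Lean on these libraries where they do the work, as an engineer would, in place of code of your own. Each camera call takes 0.05 s, during which the arm holds its last target. There are 200 camera calls.

## Working session

There is one attempt and no reset: what is moved stays moved. The work goes in short steps, Python scripts to look and compute and a tool call to move; the robot and the scene stay as the last step left them, time stands still between calls to the robot, and variables do not carry over. Pictures are saved under pics/ and viewed, at most 10 in all, crops included, and the job is handed in when it is done.

Besides the shell and the picture viewer there is one more tool, called after "Call:" as name(argument=value, ...) on one line, values as JSON. step_arm: Moves the arm, as the interface text tells. Its arguments: {"type":"object","properties":{"targets":{"type":"string"},"gripper":{"type":"number"},"squeeze":{"type":"number"}},"required":["targets"]}

```bash
mkdir -p pics; ls; cat > h.py <<'E'
import numpy as np, cv2
from scipy.spatial.transform import Rotation as R
from station import manip
def cam(n):
    c=manip.get_calibration(n); f=210/np.tan(np.radians(c['fov_y'])/2)
    if 'extrinsics' in c: T=np.array(c['extrinsics'])
    else:
        s=manip.sense(); W=np.eye(4); W[:3,:3]=R.from_quat(s['tool_rot']).as_matrix(); W[:3,3]=s['tcp_pos']
        T=W@np.array(c['tool_from_camera'])
    return f,c['cx'],c['cy'],T
def ray(C,p,z):
    f,cx,cy,T=C; d=T[:3,:3]@np.array([(p[0]-cx)/f,(p[1]-cy)/f,1]); o=T[:3,3]
    return o+d*(z-o[2])/d[2]
def proj(C,P):
    f,cx,cy,T=C; q=T[:3,:3].T@(np.array(P)-T[:3,3]); return np.array([cx+f*q[0]/q[2],cy+f*q[1]/q[2]])
def save(n,im): cv2.imwrite('pics/'+n,cv2.cvtColor(im,cv2.COLOR_RGB2BGR))
E
python3 - <<'E'
from h import *
for n in ['top','scene']:
    im=manip.snapshot(n); save(n+'0.png',im); C=cam(n)
    for q,z in [('housing',.095 ),('knob_grip',.08),('jaw_face',.034),('fixed_face',.034),('sockets',.07),('cradle',0)]:
        for r in manip.mark_of(n,q)[:2]: print(n,q,round(r['p'],2),np.round(r['position']),ray(C,r['position'],z if q!='housing' else .02).round(3))
print(manip.sense())
E
```

```text
pics
top housing 0.91 [368. 215.] [ 0.551 -0.269  0.02 ]
top housing 0.86 [352. 152.] [ 0.745 -0.232  0.02 ]
top knob_grip 0.61 [275. 210.] [0.559 0.003 0.08 ]
top jaw_face 0.75 [298. 208.] [ 0.573 -0.064  0.034]
top fixed_face 0.73 [418. 176.] [ 0.662 -0.42   0.034]
top fixed_face 0.56 [323. 195.] [ 0.61  -0.139  0.034]
top sockets 0.74 [317. 199.] [ 0.59  -0.117  0.07 ]
top sockets 0.72 [281. 278.] [ 0.371 -0.009  0.07 ]
top cradle 0.63 [307. 205.] [ 0.591 -0.093  0.   ]
top cradle 0.63 [305. 165.] [ 0.714 -0.092  0.   ]
scene housing 0.91 [281. 196.] [ 0.403 -0.129  0.02 ]
scene housing 0.83 [301. 214.] [ 0.437 -0.016  0.02 ]
scene knob_grip 0.78 [276. 217.] [0.564 0.004 0.08 ]
scene jaw_face 0.88 [256. 228.] [ 0.593 -0.047  0.034]
scene fixed_face 0.64 [232. 221.] [ 0.614 -0.12   0.034]
scene sockets 0.86 [232. 209.] [ 0.608 -0.124  0.07 ]
scene sockets 0.81 [176. 221.] [ 0.748 -0.191  0.07 ]
scene cradle 0.59 [245. 232.] [ 0.592 -0.094  0.   ]
scene cradle 0.3 [432. 314.] [0.528 0.452 0.   ]
{'t': 0.7, 'q': array([-1.44248201e+00,  5.27458088e-01,  1.43270437e+00,  7.15668681e-06,
        1.18144981e+00, -1.78514561e-01]), 'qd': array([-0.0015532 ,  0.00017701, -0.0016529 ,  0.00115263, -0.00185582,
        0.00031169]), 'tau': array([-1.86315279e-03, -4.42176211e+01, -1.78382671e+01, -2.56061576e-04,
        6.82962382e-04,  8.11924394e-07]), 'tcp_pos': array([ 0.18878966, -0.59576563,  0.23133478]), 'tool_rot': array([ 9.88255275e-01,  1.52812010e-01,  3.55554012e-06, -9.71822097e-06]), 'force': array([-0.30218118,  0.62312429,  0.75934286]), 'ft_torque': array([-0.01850121,  0.01463844,  0.00129481]), 'gripper_force': 0.0, 'finger_gap': 1.0032632667321093}
```

View pics/top0.png

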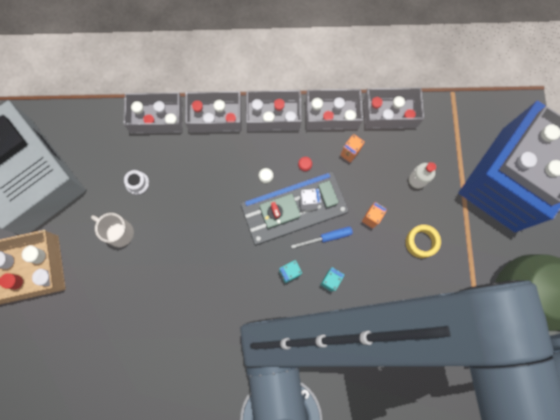

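View pics/scene0.png

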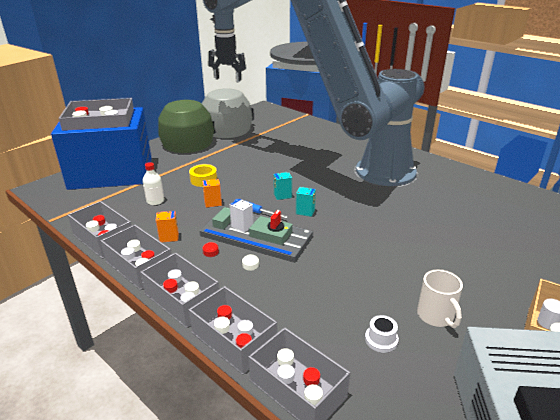

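Candidates (top picture): two orange blocks at (352,148) and (375,215), two turquoise blocks at (290,271) and (333,280), and the bare aluminium block between the jaws at (311,197). By the description I take the aluminium one. The cradle lies at about (295,207), with its blue edge upwards (world +x) and the red knob at (276,211).

```bash
python3 - <<'E'
from h import *
im=cv2.cvtColor(cv2.imread('pics/top0.png'),cv2.COLOR_BGR2RGB)
save('crop1.png',cv2.resize(im[165:250,235:355],None,fx=6,fy=6,interpolation=cv2.INTER_CUBIC))
C=cam('top'); a=ray(C,(247,205),.02); b=ray(C,(330,177),.02); print(a,b,np.degrees(np.arctan2(*(a-b)[[1,0]]))-90)
print('housing top',ray(C,(311,197),.095))
c=manip.get_calibration('wrist'); print(c['fov_y'],np.array(c['tool_from_camera']).round(3))
s=manip.sense(); M=R.from_quat(s['tool_rot']).as_matrix(); print((M.T@(np.array([.585,-.07,.231+.05])-s['tcp_pos'])*1000).round())
E
```

```text
[0.58906752 0.08227056 0.02      ] [ 0.66887916 -0.16396361  0.02      ] 17.959013339271806
housing top [ 0.59079446 -0.09844174  0.095     ]
60.918676324711946 [[ 0.001 -0.957 -0.289  0.074]
 [ 1.     0.001  0.     0.001]
 [-0.    -0.289  0.957 -0.142]
 [ 0.     0.     0.     1.   ]]
[ 537. -382.  -50.]
```

View pics/crop1.png

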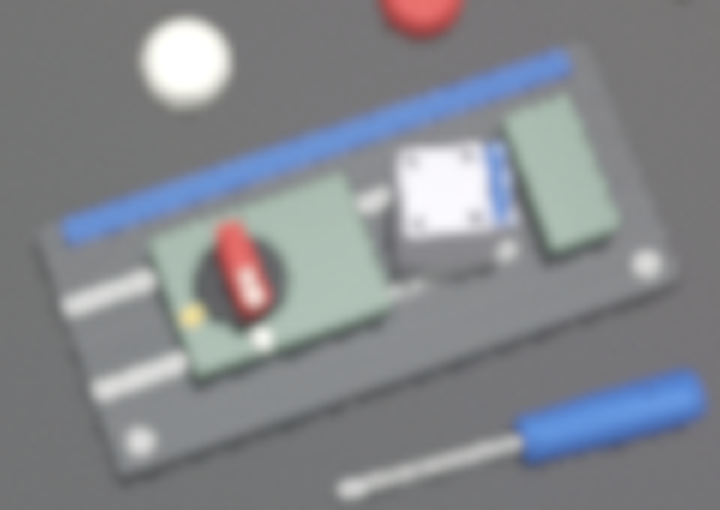

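The close crop confirms it: the bare aluminium block has its blue strip on the fixed-jaw side (right) and is yawed a few degrees off the cradle. The knob's white line is by the white dot. Now moving above it.

Call:
step_arm(targets="41 -29 -20 -8; 82 -58 -40 -16; 123 -87 -50 -24; 164 -116 -50 -32; 205 -145 -50 -40; 246 -174 -50 -48; 287 -203 -50 -56; 328 -232 -50 -64; 369 -261 -50 -72; 410 -290 -50 -80; 451 -319 -50 -86; 492 -350 -50 -90", gripper=0)

```text
t: 1.9
tcp_pos: [0.5462, -0.1217, 0.2816]
tool_rot: [0.589, 0.808, 0.0, 0.0]
force: [0.4, 0.1, 0.6]
finger_gap: 1.0
gripper_force: 0.0
```

```bash
python3 - <<'E'
from h import *
import time
C=cam('wrist'); im=manip.snapshot('wrist'); save('w1.png',im); s=manip.sense(); print(s['tcp_pos'],s['tool_rot'],np.abs(s['qd']).max())
C=cam('wrist')
for q,z in [('housing',.02),('sockets',.07),('knob_grip',.08),('jaw_face',.034),('fixed_face',.034),('cradle',0)]:
    for r in manip.mark_of('wrist',q)[:2]: print(q,round(r['p'],2),np.round(r['position']),ray(C,r['position'],z).round(4))
E
```

```text
[ 0.55010735 -0.11504012  0.28173571] [5.86685327e-01 8.09806153e-01 3.69770083e-03 8.05805904e-04] 0.08736026219110177
housing 0.86 [124. 140.] [ 0.3846 -0.1386  0.02  ]
housing 0.83 [164.  49.] [ 0.4047 -0.0329  0.02  ]
sockets 0.95 [249. 312.] [ 0.5739 -0.2732  0.07  ]
sockets 0.92 [142.   9.] [ 0.3943 -0.0092  0.07  ]
knob_grip 0.71 [335.  51.] [0.5679 0.0107 0.08  ]
knob_grip 0.71 [321. 161.] [ 0.5905 -0.0854  0.08  ]
jaw_face 0.74 [321. 147.] [ 0.5929 -0.076   0.034 ]
jaw_face 0.58 [331. 122.] [ 0.5941 -0.0476  0.034 ]
fixed_face 0.56 [322. 197.] [ 0.6141 -0.1288  0.034 ]
cradle 0.63 [322. 145.] [ 0.599  -0.0765  0.    ]
```

View pics/w1.png

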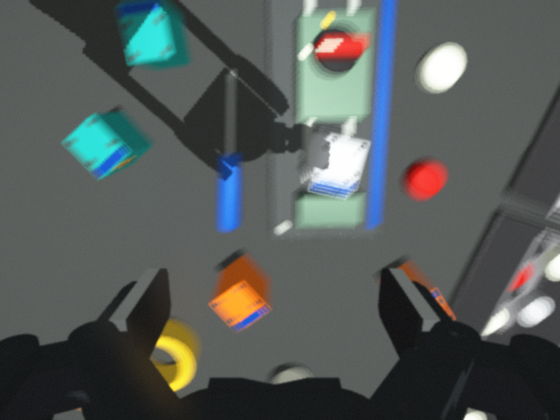

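The picture is blurred because the arm was still settling. The aluminium housing top is at about (338,160), the knob at (342,45), and the blue edge on the right at x≈385. I'll move right above the housing, let the arm settle and measure.

Call:
step_arm(targets="2 20 40 0; 4 43 80 0; 4 43 80 0; 4 43 80 0; 4 43 80 0")

```text
t: 2.75
tcp_pos: [0.5849, -0.1081, 0.2031]
tool_rot: [0.591, 0.806, 0.0, 0.001]
force: [-0.4, -0.5, 0.4]
finger_gap: 1.002
gripper_force: 0.0
```

```bash
python3 - <<'E'
from h import *
C=cam('wrist'); im=manip.snapshot('wrist'); save('w2.png',cv2.resize(im,(784,588))); s=manip.sense(); print(s['tcp_pos'],s['tool_rot'],np.abs(s['qd']).max())
for q,z in [('housing',.02),('sockets',.07),('knob_grip',.08),('jaw_face',.034),('fixed_face',.034)]:
    for r in manip.mark_of('wrist',q)[:2]: print(q,round(r['p'],2),np.round(r['position']),ray(C,r['position'],z).round(4))
for q in ['housing','knob']:
  for r in manip.masks_of('wrist',q)[:2]:
    m=r['pixels'].astype(np.uint8); print(q,r['p'],m.sum(),r['position'],cv2.boundingRect(m))
E
```

```text
[ 0.58518293 -0.10802804  0.20369263] [5.91376916e-01 8.06392941e-01 3.86365135e-04 1.90251535e-03] 0.009844702394362316
housing 0.9 [198. 314.] [ 0.5532 -0.268   0.02  ]
housing 0.72 [289. 157.] [ 0.5921 -0.0834  0.02  ]
sockets 0.97 [283. 218.] [ 0.5985 -0.125   0.07  ]
sockets 0.94 [ 32. 183.] [ 0.4013 -0.1565  0.07  ]
knob_grip 0.97 [296.  37.] [0.5656 0.0038 0.08  ]
jaw_face 0.78 [291. 130.] [ 0.5855 -0.0586  0.034 ]
fixed_face 0.6 [291. 221.] [ 0.6109 -0.137   0.034 ]
housing 0.94 4573 [27.2, 161.4] (0, 119, 79, 86)
housing 0.92 4555 [188.9, 339.1] (151, 289, 74, 98)
knob 0.94 3200 [294.0, 40.0] (263, 11, 64, 65)
```

View pics/w2.png

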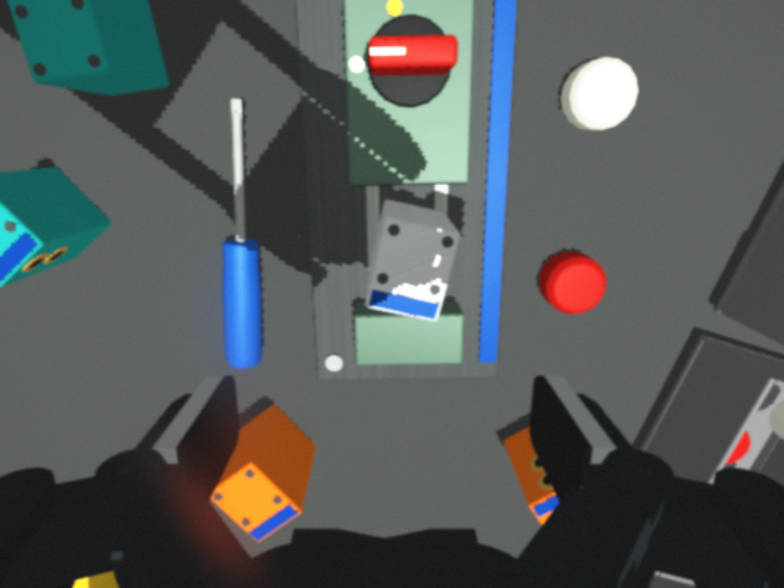

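```bash
cat > m.py <<'E'
from h import *
C=cam('wrist'); k=560/784
def w(p,z): return ray(C,np.array(p)*k,z)
A=w((369,306),.095);B=w((437,321),.095);D=w((461,226),.095);E_=w((386,203),.095)
for n,a,b in [('front',A,B),('side',B,D),('back',E_,D),('left',E_,A)]:
    d=b-a; print(n,np.hypot(*d[:2]).round(4),np.degrees(np.arctan2(d[1],d[0])).round(1))
print('mean corners',(A+B+D+E_)/4)
u=(B-A)/np.linalg.norm(B-A); n=np.array([-u[1],u[0],0]); print('centre from front',(A+B)/2+.025*n,'yaw',np.degrees(np.arctan2(-n[1],-n[0])))
# cradle: edges
a=w((489,361),.02);b=w((504,0),.02); d=b-a; print('blue edge yaw',np.degrees(np.arctan2(-d[0],d[1])),a,b)
f1=w((355,316),.048);f2=w((462,313),.048);j1=w((349,184),.048);j2=w((468,182),.048)
print('fixed face',(f1+f2)/2,'jaw face',(j1+j2)/2, np.linalg.norm((f1+f2-j1-j2)/2), np.linalg.norm(j1-j2))
k1=w((370,53),.09);k2=w((457,51),.09); print('knob',(k1+k2)/2,np.linalg.norm(k1-k2),np.degrees(np.arctan2(*(k2-k1)[[1,0]])))
E
python3 m.py
```

```text
front 0.037 4.5
side 0.0518 96.0
back 0.0393 0.7
left 0.0545 -81.7
mean corners [ 0.59649944 -0.09212521  0.095     ]
centre from front [ 0.59786414 -0.09356125  0.095     ] yaw -85.54731080631845
blue edge yaw 18.954612083430977 [ 0.68014729 -0.15858031  0.02      ] [0.60630952 0.05641326 0.02      ]
fixed face [ 0.61020025 -0.1335061   0.048     ] jaw face [ 0.58454067 -0.0565545   0.048     ] 0.08111697015238749 0.06914626681703413
knob [0.564763   0.00354254 0.09      ] 0.04035597823601627 18.839433809960607
```

Housing centre is about (0.597,-0.093), yaw -85°. Cradle origin is about (0.597,-0.092), yaw 18.9°, so the block sits near the cradle middle and needs about +104°. The fingers will grip its 40 mm sides above the jaw tops.

Call:
step_arm(targets="6 8 40 6; 11 16 75 12.5; 11 16 110 12.5; 11 16 135 12.5; 11 16 148 12.5; 11 16 148 12.5; 11 16 148 12.5")

```text
t: 3.85
tcp_pos: [0.5975, -0.0916, 0.0541]
tool_rot: [0.675, 0.738, 0.0, 0.001]
force: [1.3, 0.8, 1.1]
finger_gap: 1.001
gripper_force: 0.0
```

```bash
python3 - <<'E'
from h import *
im=manip.snapshot('wrist'); save('w3.png',im); s=manip.sense(); print(s['tcp_pos'],s['tool_rot'],np.abs(s['qd']).max(),s['force'])
E
```

```text
[ 0.59786779 -0.09172914  0.05467602] [6.75102854e-01 7.37722335e-01 5.43167687e-04 1.26367409e-03] 0.013808098295040358 [ 0.20391732 -0.31347632  0.93445141]
```

View pics/w3.png

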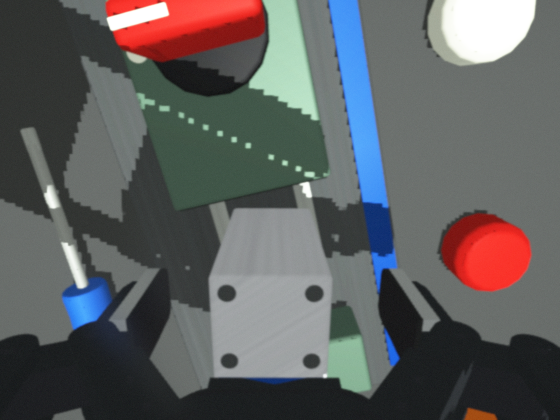

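The housing stands square between the open fingers: top from columns 210 to 332, fingers at 168 and 383. I'll close on it.

Call:
step_arm(targets="0 0 0 0; 0 0 0 0; 0 0 0 0; 0 0 0 0; 0 0 0 0; 0 0 0 0; 0 0 0 0; 0 0 0 0", gripper=1, squeeze=45)

```text
t: 4.7
tcp_pos: [0.5968, -0.0914, 0.0542]
tool_rot: [0.675, 0.738, 0.0, 0.0]
force: [-1.9, 0.5, 6.4]
finger_gap: 0.462
gripper_force: 46.7
```

Call:
step_arm(targets="0 0 -4 0; 0 0 -8 0; 0 0 -8 -7; 0 0 -8 -14; 0 0 -8 -22; 0 0 -8 -30; 0 0 -8 -38; 0 0 -8 -46; 0 0 -8 -54; 0 0 -8 -62; 0 0 -8 -69; 0 0 -8 -74")

```text
t: 5.9
tcp_pos: [0.5963, -0.0911, 0.0607]
tool_rot: [0.093, 0.996, 0.0, -0.001]
force: [0.0, 0.0, -3.7]
finger_gap: 0.463
gripper_force: 46.0
```

Call:
step_arm(targets="0 0 0 -7; 0 0 0 -14; 0 0 0 -21; 0 0 0 -27; 0 0 0 -30; 0 0 0 -30; 0 0 0 -30")

```text
t: 6.6
tcp_pos: [0.5964, -0.0912, 0.0609]
tool_rot: [-0.165, 0.986, 0.0, -0.0]
force: [-0.5, 0.5, -4.6]
finger_gap: 0.463
gripper_force: 46.0
```

```bash
python3 - <<'E'
from h import *
C=cam('wrist'); im=manip.snapshot('wrist'); save('w4.png',cv2.resize(im,(784,588))); s=manip.sense(); print(s['tcp_pos'],s['tool_rot'],np.degrees(2*np.arctan2(s['tool_rot'][1],s['tool_rot'][0])),s['force'],s['finger_gap'])
E
```

```text
[ 0.5965096  -0.0912091   0.06101805] [-1.65221690e-01  9.86256399e-01  1.66013511e-04 -2.84999119e-04] 199.0202273309672 [ 0.03065476 -0.8825839  -4.225251  ] 0.46348577169362387
```

View pics/w4.png

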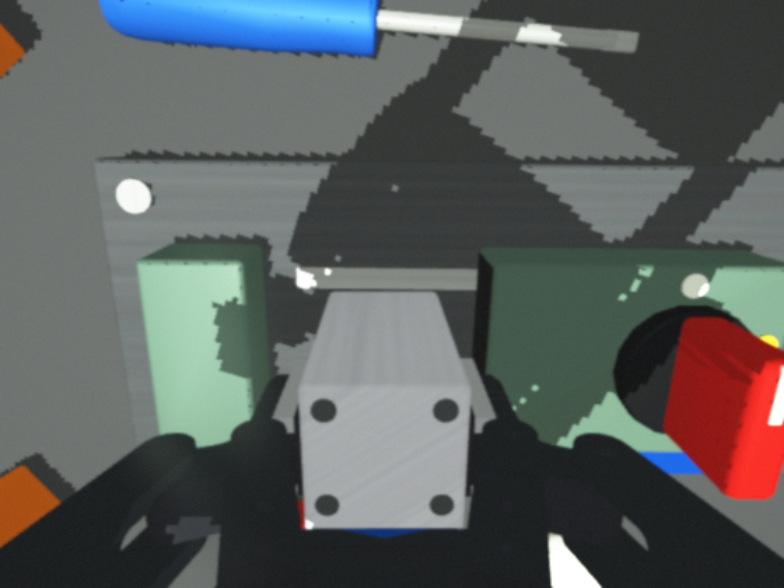

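The sockets' blue strip is now at the bottom (tool -x, the cradle's blue edge). The housing hangs square between the fixed jaw (column 245) and the sliding jaw (column 485). I'll check the offsets in this view.

```bash
python3 - <<'E'
from h import *
C=cam('wrist'); k=560/784
def w(p,z): return ray(C,np.array(p)*k,z)
y=np.radians(18.9); Q=np.array([[np.cos(y),np.sin(y)],[-np.sin(y),np.cos(y)]])
def c(p,z): return (Q@(w(p,z)[:2]-[.597,-.092])*1000).round(1)
print('housing back top corners',c((301,386),.1015),c((467,385),.1015),'front',c((304,527),.1015),c((467,527),.1015))
print('fixed top far',c((138,263),.048),c((243,262),.048),'jaw far corner',c((489,250),.048))
print('jaw face low edges', c((253,440),.048), c((482,340),.048))
print('bed far edge',c((98,160),.02),c((780,167),.02))
d=w((780,167),.02)-w((98,160),.02); print('yaw',np.degrees(np.arctan2(-d[0],d[1])))
E
```

```text
housing back top corners [-20.5 -18.4] [-20.8  19. ] front [ 18.3 -19.4] [18.2 21. ]
fixed top far [-35.6 -78.1] [-36.  -44.6] jaw far corner [-40.1  33.5]
jaw face low edges [ 29.2 -46.2] [-9.4 33.1]
bed far edge [ -66.1 -101.1] [-64.4 141.1]
yaw 18.49869142908595
```

The fixed jaw's face is at about (-46) in my frame, so the cradle origin is really about 5 mm further along +y and the jaw starts slightly closed. I'll shift 17 mm towards the fixed jaw and lower gently.

Call:
step_arm(targets="0 -6 0 0; 0 -12 0 0; 0 -17 0 0; 0 -17 2 0; 0 -17 4 0; 0 -17 5.5 0; 0 -17 6.5 0; 0 -17 6.5 0; 0 -17 6.5 0")

```text
t: 7.55
tcp_pos: [0.6022, -0.1072, 0.0547]
tool_rot: [-0.166, 0.986, 0.0, -0.0]
force: [0.8, -0.3, -3.7]
finger_gap: 0.461
gripper_force: 46.0
```

Call:
step_arm(targets="0 0 0.5 0; 0 0 1 0; 0 0 1 0; 0 0 1 0")

```text
t: 7.95
tcp_pos: [0.6024, -0.1073, 0.0542]
tool_rot: [-0.166, 0.986, -0.0, 0.0]
force: [-0.8, 1.2, -0.4]
finger_gap: 0.465
gripper_force: 46.3
```

Call:
step_arm(targets="0 0 0.5 0; 0 0 0.5 0; 0 0 0.5 0")

```text
t: 8.25
tcp_pos: [0.6024, -0.1074, 0.0542]
tool_rot: [-0.166, 0.986, -0.0, 0.0]
force: [-2.2, 0.2, 5.1]
finger_gap: 0.46
gripper_force: 46.9
```

Call:
step_arm(targets="0 0 0 0; 0 0 0 0; 0 0 0 0; 0 0 0 0; 0 0 0 0", gripper=0.25)

```text
t: 8.75
tcp_pos: [0.6023, -0.1074, 0.0531]
tool_rot: [-0.166, 0.986, 0.0, -0.0]
force: [0.4, 0.1, 0.4]
finger_gap: 0.747
gripper_force: 0.0
```

Call:
step_arm(targets="0 0 -20 0; 0 0 -50 0; 0 0 -90 0; 0 0 -130 0; 0 0 -130 0; 0 0 -130 0; 0 0 -130 0")

```text
t: 9.45
tcp_pos: [0.6012, -0.107, 0.182]
tool_rot: [-0.166, 0.986, 0.001, -0.001]
force: [0.1, -0.6, -0.9]
finger_gap: 0.752
gripper_force: 0.0
```

```bash
python3 - <<'E'
from h import *
C=cam('wrist'); im=manip.snapshot('wrist'); save('w5.png',cv2.resize(im,(784,588))); s=manip.sense(); print(s['tcp_pos'],s['tool_rot'],s['force'],s['finger_gap'])
for r in manip.mark_of('wrist','knob_grip')[:2]: print(round(r['p'],2),np.round(r['position']),ray(C,r['position'],.08).round(4))
E
```

```text
[ 0.60104527 -0.10694631  0.1816042 ] [-1.65707827e-01  9.86173227e-01  8.96914393e-04 -1.57439945e-03] [ 0.16025884  0.85856573 -0.46814653] 0.7489707022959293
0.74 [296. 180.] [ 0.5779 -0.0991  0.08  ]
0.64 [438. 206.] [0.5622 0.0031 0.08  ]
```

View pics/w5.png

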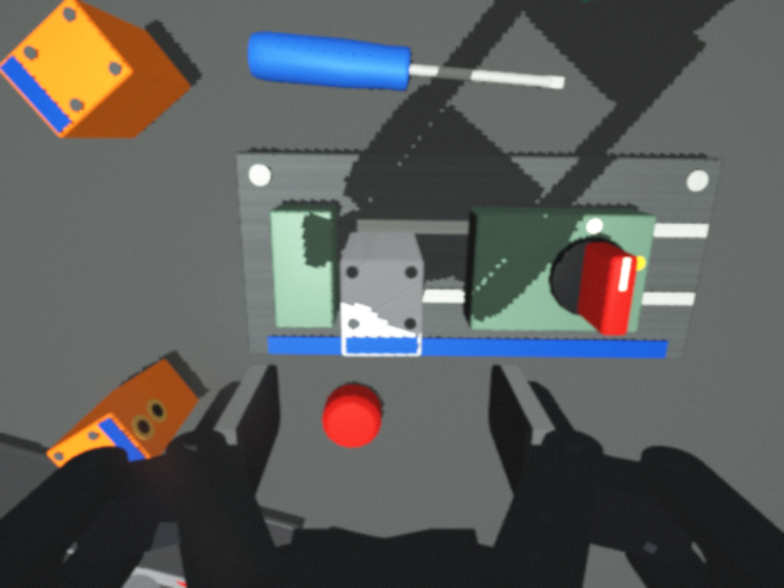

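The housing stands upright at (382,300), its blue strip towards the cradle's blue edge, a small gap from the fixed jaw. The red knob is at (610,285), and all four bed corners show.

```bash
python3 - <<'E'
from h import *
C=cam('wrist'); k=560/784
def w(p,z): return ray(C,np.array(p)*k,z)
P=[w(p,.02)[:2] for p in [(237,154),(719,159),(685,356),(249,355)]]; L=[(-65,-110),(-65,180),(65,180),(65,-110)]
L=np.array(L)/1000; P=np.array(P)
print([np.linalg.norm(P[i]-P[(i+1)%4]).round(4) for i in range(4)])
lc=L.mean(0);pc=P.mean(0); M,_=R.align_vectors(np.c_[P-pc,np.zeros(4)],np.c_[L-lc,np.zeros(4)]); yaw=M.as_euler('xyz')[2]
o=pc-M.as_matrix()[:2,:2]@lc; print('cradle',o,np.degrees(yaw))
Q=M.as_matrix()[:2,:2].T
c=lambda p,z:(Q@(w(p,z)[:2]-o)*1000).round(1)
print('knob bar',c((585,245),.09),c((629,250),.09),c((636,258),.09),c((606,333),.09),c((629,333),.09))
print('knob world',w((617,295),.09))
print('fixed',c((271,212),.048),c((333,210),.048),c((336,326),.048),'jaw',c((473,210),.048),c((654,214),.048),c((471,328),.048))
print('housing',c((341,355),.095),c((420,355),.095),c((342,261),.095),c((423,262),.095))
s=manip.sense(); print('tcp',Q@(s['tcp_pos'][:2]-o)*1000)
E
```

```text
[np.float64(0.2833), np.float64(0.1262), np.float64(0.2881), np.float64(0.128)]
cradle [ 0.5941876  -0.08797295] 18.763199639898698
knob bar [-25.4  74.9] [-23.1  96.2] [-19.2 100.2] [19.4 90.9] [ 19.4 102.5]
knob world [5.63534982e-01 5.32114684e-04 9.00000000e-02]
fixed [-34.2 -82.7] [-35.5 -48.6] [ 32.5 -48.4] jaw [-36.   28.3] [-34.4 128.2] [33.3 31.1]
housing [ 29.9 -41.7] [29.7 -2.4] [-18.1 -40.3] [-17.8  -2.3]
tcp [  0.44923707 -20.20738054]
```

Cradle origin (0.594,-0.088), yaw 18.8°; housing at y≈-21 mm, jaw face at y≈30 mm, knob axis at y≈96 mm. Going to the knob.

Call:
step_arm(targets="0 40 0 0; 0 80 0 0; 0 116 20 0; 0 116 60 0; 0 116 95 0; 0 116 112 0; 0 116 118 0; 0 116 118 0; 0 116 118 0")

```text
t: 10.45
tcp_pos: [0.5649, 0.002, 0.0656]
tool_rot: [-0.166, 0.986, -0.0, 0.0]
force: [0.2, 0.2, 0.9]
finger_gap: 0.748
gripper_force: 0.0
```

Call:
step_arm(targets="0 0 0 0; 0 0 0 0; 0 0 0 0; 0 0 0 0; 0 0 0 0; 0 0 0 0; 0 0 0 0; 0 0 0 0", gripper=1, squeeze=40)

```text
t: 11.25
tcp_pos: [0.5646, 0.0024, 0.0662]
tool_rot: [-0.165, 0.986, 0.0, 0.0]
force: [-0.4, 1.0, 5.5]
finger_gap: 0.152
gripper_force: 41.8
```

Call:
step_arm(targets="0 -4 0 0; 0 -9 0 0; 0 -14 0 0; 0 -19 0 0; 0 -24 0 0; 0 -28 0 0; 0 -32 0 0; 0 -34 0 0; 0 -34 0 0")

```text
t: 12.15
tcp_pos: [0.5749, -0.0285, 0.0661]
tool_rot: [-0.165, 0.986, 0.001, -0.0]
force: [-2.2, 4.8, 7.2]
finger_gap: 0.154
gripper_force: 42.0
```

Call:
step_arm(targets="0 -2 0 0; 0 -4 0 0; 0 -5 0 0; 0 -5 0 0")

```text
t: 12.55
tcp_pos: [0.5762, -0.0326, 0.0661]
tool_rot: [-0.165, 0.986, 0.002, -0.001]
force: [-1.5, 6.6, 8.0]
finger_gap: 0.154
gripper_force: 42.1
```

Call:
step_arm(targets="0 -1 0 0; 0 -2 0 0; 0 -3 0 0; 0 -3 0 0; 0 -3 0 0")

```text
t: 13.05
tcp_pos: [0.5771, -0.0353, 0.0661]
tool_rot: [-0.165, 0.986, 0.002, -0.001]
force: [-2.1, 6.7, 7.9]
finger_gap: 0.155
gripper_force: 42.1
```

Call:
step_arm(targets="0 -1 0 0; 0 -2 0 0; 0 -3 0 0; 0 -3 0 0; 0 -3 0 0")

```text
t: 13.55
tcp_pos: [0.5771, -0.0355, 0.0661]
tool_rot: [-0.165, 0.986, 0.004, -0.001]
force: [-2.9, 13.5, 9.3]
finger_gap: 0.157
gripper_force: 42.4
```

The jaw stopped at 40 mm of travel (value ≈ 0.048) with the force rising to 14 N, so the housing is snug. Now turning the knob clockwise.

Call:
step_arm(targets="0 0 0 6; 0 0 0 13; 0 0 0 20; 0 0 0 27; 0 0 0 34; 0 0 0 41; 0 0 0 48; 0 0 0 55; 0 0 0 62; 0 0 0 68; 0 0 0 74; 0 0 0 75")

```text
t: 14.75
tcp_pos: [0.5771, -0.0356, 0.0661]
tool_rot: [0.471, 0.882, 0.002, -0.003]
force: [-1.9, 14.0, 9.7]
finger_gap: 0.155
gripper_force: 42.3
```

Call:
step_arm(targets="0 0 0 0; 0 0 0 0; 0 0 0 0")

```text
t: 15.05
tcp_pos: [0.5771, -0.0356, 0.0661]
tool_rot: [0.47, 0.883, 0.002, -0.003]
force: [-2.1, 13.7, 10.1]
finger_gap: 0.154
gripper_force: 42.3
```

Call:
step_arm(targets="0 0 0 0; 0 0 0 0; 0 0 0 0; 0 0 0 0; 0 0 0 0", gripper=0.5)

```text
t: 15.55
tcp_pos: [0.5791, -0.0407, 0.0651]
tool_rot: [0.469, 0.883, -0.0, -0.0]
force: [0.0, 0.2, 0.9]
finger_gap: 0.5
gripper_force: 0.0
```

Call:
step_arm(targets="0 0 -20 0; 0 0 -50 0; 0 0 -90 0; 0 0 -130 0; 0 0 -140 0; 0 0 -140 0; 0 0 -140 0; 0 0 -140 0")

```text
t: 16.35
tcp_pos: [0.5777, -0.04, 0.2032]
tool_rot: [0.469, 0.883, -0.0, -0.002]
force: [-0.2, -0.0, 0.1]
finger_gap: 0.5
gripper_force: 0.0
```

```bash
python3 - <<'E'
from h import *
C=cam('wrist'); im=manip.snapshot('wrist'); save('w6.png',cv2.resize(im,(784,588))); s=manip.sense(); print(s['tcp_pos'],s['tool_rot'],s['force'],s['finger_gap'],s['t'])
E
```

```text
[ 0.57779943 -0.04002623  0.20322573] [ 4.68928406e-01  8.83233549e-01 -4.99904615e-04 -2.09725060e-03] [ 0.43364715 -0.33131187 -0.91071856] 0.49918406367380724 16.4
```

View pics/w6.png

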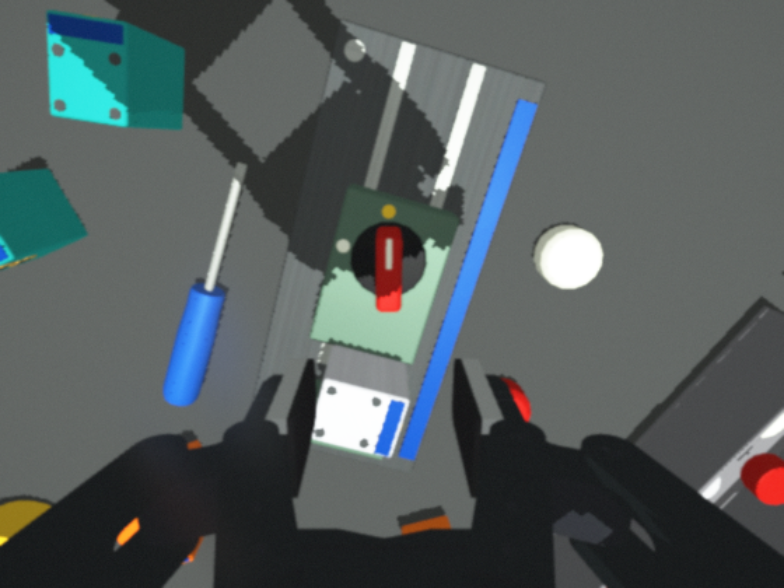

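The white line points at the yellow dot (388,211). The housing (362,415) sits square against the sliding jaw, its strip towards the blue edge, and the tool is clear. One numeric check of the housing's offset, then I'll hand in.

```bash
python3 - <<'E'
from h import *
C=cam('wrist'); k=560/784; y=np.radians(18.76); Q=np.array([[np.cos(y),np.sin(y)],[-np.sin(y),np.cos(y)]])
c=lambda p,z:Q@(ray(C,np.array(p)*k,z)[:2]-[.5942,-.088])*1000
a,b=c((324,378),.095),c((410,398),.095); d=b-a; x=(a+b)[0]/2
print(a,b,'centre x',x,'yaw',np.degrees(np.arctan2(d[1],d[0])),'jaw',c((311,338),.048),c((412,363),.048))
if abs(x)<11: print(manip.sign_off())
E
```

```text
[-17.95152181  -9.57977353] [31.25698962 -8.78764062] centre x 6.652733907048638 yaw 0.922237866996073 jaw [-32.30326115  -8.84923651] [34.86453401 -8.43878626]
the job is handed in; nothing more can be done
None
```

The job is handed in: the housing is turned with its sockets towards the blue edge and held snugly between the jaws, about 7 mm off their middle (15 mm allowed). The red knob is locked at the yellow dot, and the arm is clear. `sign_off()` returned no verdict, so this rests on my last camera check.

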